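# Hold the garage door's key switch turned

### The job

The garage door runs only while its key is held turned. On the control station slide the dust cover fully aside, take the yellow-headed key from the wooden block and work it straight down past the stiff pins until its shoulder sits on the lock plate. Then turn it a quarter turn clockwise to its stop and finish still gripping it, holding it turned against the spring; leave the red stop button, marker, jar and brush alone.

Things in the scene. Friction and masses are not known exactly. Their poses are not given: they have to be found in the camera images.
- station: Grey die-cast box fixed on the bench, face up, 170 (x) x 110 (y) x 62 mm; origin under its centre. On its face, nearer the robot, a steel lock plate (top 68 mm above the bench) with the key slot under a black dust cover; further off (+x) a red stop button and two lamps; a conduit leaves the far end. It stands left or right of the wooden block.
- keyway (a point): Centre of the key slot's mouth on the lock plate's top, 35 mm toward -x and 20 mm toward -y of the station's centre, 68 mm above the bench; axes are the station's. The slot goes straight down: 14 (x) x 6 (y) mm at the underside of the 6 mm plate, flared 2 mm all round at the top; below, 14 x 5.2 mm in the turning plug, deeper than the key.
- plug (a joint): Lock plug under the plate, hinge about the vertical keyway axis, rad: 0 at rest (slot along the station's x), grows clockwise seen from above, stop at 1.5. A spring (0.02 N m at 0, 0.1 at the stop) turns it back. The key has 0.1 rad play, turns only when fully in, is captive while turned. Stiff pins catch the blade's edges in the last 16 mm of insertion: 5 to 15 N of push; rocking it helps.
- dust_cover (a joint): Slide of the black dust cover (42 x 38 mm, 3.5 mm high) in guides on the lock plate, m: 0 closed (centred over the key slot), grows toward the station's +y, 0.040 fully aside. It starts closed or nearly so, stays where it is left; about 1.5 N moves it. The guides rise 5 mm above the lock plate.
- cover_tab (a point): Top centre of the blue finger tab that stands on the dust cover: a rib 22 mm long (station x), 8 mm thick (station y), its top 19 mm above the lock plate, free on both sides. Moves with the cover; axes are the station's.
- stop_button (a joint): Travel of the red mushroom stop button (38 mm across), m: 0 is out, 0.006 fully pressed. To be left alone.
- stop_top (a point): Top centre of the red stop button, 94 mm above the bench, 70 mm toward +x and 20 mm toward +y of the keyway.
- key: Key, 68 mm, 30 g, standing blade-down in the wooden block. Origin on its axis under the shoulder (steel disc, 18 mm, 3 mm thick); z up through the head, x along the blade's width, y its thickness. Yellow head 28 (x) x 9 (y) mm, from 8 to 38 mm above the origin. Below: round neck 4.8 mm to -8 mm, blade 12 x 4 mm to -22 mm, tapering to 6 x 1.6 mm at -30 mm. Fits the lock both ways round.
- key_head (a point): A good grip height in the key's head, on its axis 27 mm above the shoulder; the fingertips then just clear the lock plate. Axes are the key's.
- caddy: Oak block fixed on the bench, 130 (x) x 60 (y) x 44 mm high; origin under its centre, z up. The key stands in a slot 35 mm toward -x, its shoulder on the block's top (44 mm above the bench), blade width along the block's x, 30 mm deep; the slot has 1 mm of play all round.
- marker: Paint marker with a blue cap, 16 mm thick, 127 mm long, standing in the block 70 mm beyond the key (the block's +x), its top 137 mm above the bench. To be left alone.
- jar: White jar, 66 mm across, 88 mm high, standing on the bench beyond the gap between station and block; origin under its centre. To be left alone.
- brush: Brush with a blue handle, 160 mm long, 20 mm thick, lying on the bench between station and block, origin under its middle, x along it. To be left alone.
There are look-alikes about, which are no part of the job. Of the things like the key, leave any that is green, purple or turquoise; of the rest the smaller one is meant.

How it is judged (in metres and radians):
On the way, in this order (a step that is already met when the one before it is completed fails the run):
1. the dust cover is slid aside (value of joint dust_cover above 0.036 m), for 0.2 s.
2. the key is fully in the lock, shoulder on the lock plate, not yet turned (horizontal distance between key and keyway below 0.003 m and z of key in the frame of keyway below 0.0018 m and angle between key's own z axis and vertical below 0.1 rad and value of joint plug below 0.3 rad), for 0.1 s.
3. the key is turned a quarter clockwise (value of joint plug above 1.25 rad and contact force between the fingers and key above 1 N), for 0.3 s.
At the end, for the whole second after the job is handed in: The key is in the lock (within 3 mm of its axis, shoulder within 2.5 mm of the lock plate, upright within 7 degrees), at rest, still gripped (over 1 N), the plug held turned over 1.25 rad clockwise; the dust cover is still at least 34 mm aside (all of step 3 and horizontal distance between key and keyway below 0.003 m and z of key in the frame of keyway below 0.0025 m and angle between key's own z axis and vertical below 0.12 rad and value of joint dust_cover above 0.034 m and linear speed of key below 0.02 m/s); the arm keeps its last pose, push and grip.
It fails at once if the stop button is pressed (value of joint stop_button above 0.002 m).
It fails at once if the marker is disturbed (distance of marker from where it was at the start of the episode above 0.015 m or angle between marker's own z axis and vertical above 0.3 rad).
It fails at once if the jar is moved or tipped (distance of jar from where it was at the start of the episode above 0.015 m or angle between jar's own z axis and vertical above 0.2 rad).
It fails at once if the brush is moved (distance of brush from where it was at the start of the episode above 0.02 m).
It also fails if it takes over 66 s, if anything falls off the work surface, if the arm or the gripper's body presses on something with over 40 N, if the wrist force passes 120 N, or if a joint passes its speed limit or range.

### The arm

A 7-joint arm with a two-finger parallel gripper is mounted at the origin on the work surface. World frame = base frame: x ahead of the robot, y to its left, z up, the work surface at z = 0. Lengths are in mm, angles in rad, forces in N, time in s.
With the tool pointing down it reaches from about 400 to 875 mm from the base axis. Payload 4.4 kg.
Tool frame: the origin (TCP) lies midway between the tips of the shut fingers; the grasp point (between the pads) lies ctrl.grip_depth behind it (ctrl.grip_depth is the distance from the TCP to the grasp point, in mm); z points along the fingers, y is the line along which they close (so a half turn about z gives the same grasp; the last joint's range is limited). The gripper opens to 85 mm and grips with 20 to 120 N. Pads are 22 mm wide; open, the fingers measure 114 mm over their backs; the gripper's body (76 mm by 85 mm) begins 54 mm behind the grasp point. The pads swing forward as they close: fully open they stand 13 mm farther back than shut.
Start: joints at [1.107, 0.628, 0.038, 1.517, -0.027, 0.996, -0.02], TCP at [251.832, -599.248, 231.313] pointing down, gripper open.
Joint ranges: [-3.06, 3.06], [-0.37, 2.12], [-1.25, 1.32], [0.18, 2.47], [-1.1, 4.24], [0.23, 1.98], [-2.94, 2.94]. Speed limits (rad/s): [2.57, 2.57, 3.14, 3.14, 3.14, 3.14, 3.14].

### API

Orientations are given as [roll, pitch, yaw] about the fixed x, y, z axes, in that order (R = Rz(yaw) Ry(pitch) Rx(roll)).
In Python, from cell import ctrl gives the robot as it stands.
- The arm moves only by the tool carry_out, never from a script. Its argument "deltas" is one flat list of numbers, 7 for each row, row after row: the turn, a rotation vector about the tool's x, y, z in degrees, then the shift along the tool's x, y, z in m, then the closure, from -1 (fully open) to 1 (shut). In form: [wx, wy, wz, dx, dy, dz, claw, wx, wy, wz, dx, dy, dz, claw, ...]. A call has 1 to 12 rows; each row shifts and turns the commanded pose from where the row before left it, along the tool's axes as they then stand; what a row does not reach is not made up. A row lasts 1/8 s, in which the tool goes at most 62.5 mm and 10.7 degrees, less where a joint would pass 70% of its speed; a pose out of reach is approached as far as the arm can. A call with a gripper value outside its range is refused whole. The fingers move at their own pace and stop on an object; the grip force is fixed at half the most. Time passes only in rows, so rows that do not move let the fingers close. It gives the time, the measured TCP pose, the force, the opening and the grip force at its end, in the units of the state.
- ctrl.read_state(): the state, without advancing time (a new reading comes with each control period).
- ctrl.get_image(name): name is "scene" or "top" or "wrist"; returns the picture (420x560x3 uint8, red, green, blue); there is no depth.
- ctrl.calibration(name): a dict with "mtx" (3x3 intrinsics, pixels), "R" (3x3) and "t" (3): a world point X has camera coordinates R X + t. Camera axes: x right, y down, z forward; pixel columns grow to the right and rows downward; lengths in mm; the calibration is good to about 2 mm. A picture is of the moment at which its call begins: read the wrist's pose just before it. calibration takes no time and is no camera call; for the wrist camera it gives the pose at the moment of the call.
- ctrl.finish_job(): hands the job in; it is judged then, once.
The state is a dict: "clock": time; "qpos": joint angles; "qd": joint speeds; "tau": joint torques, N m; "eef_pos": TCP position; "tool_rot": TCP orientation; "force": force on the tool from outside, world axes, zero at the start; "torque": the same for the moment, N m; "width": finger opening in mm; "gripper_force": force on a finger pad.
Only numpy, scipy, OpenCV 4.12 (cv2) and the standard library are available. Lean on these libraries where they do the work, as an engineer would, in place of code of your own. Each camera call takes 0.05 s, during which the arm holds its last target. There are 200 camera calls.

## Working session

There is one attempt and no reset: what is moved stays moved. The work goes in short steps, Python scripts to look and compute and a tool call to move; the robot and the scene stay as the last step left them, time stands still between calls to the robot, and variables do not carry over. Pictures are saved under pics/ and viewed, at most 10 in all, crops included, and the job is handed in when it is done.

Besides the shell and the picture viewer there is one more tool, called after "Emit:" by a JSON object that holds its "name" and its "arguments". carry_out: Moves the arm, as the interface text tells. Its arguments: {"type":"object","properties":{"deltas":{"type":"array"}},"required":["deltas"]}

```bash
mkdir -p pics; ls; python3 - <<'E'
from cell import ctrl
import cv2,numpy as np
for n in("scene","top"):
    im=ctrl.get_image(n); cv2.imwrite(f"pics/{n}0.png",im[:,:,::-1])
    c=ctrl.calibration(n); print(n,np.round(c["mtx"],1).tolist(),np.round(c["R"],3).tolist(),np.round(c["t"],1).tolist())
s=ctrl.read_state(); print(s); print(ctrl.grip_depth)
E
```

```text
pics
scene [[511.0, 0.0, 276.4], [0.0, 511.0, 208.2], [0.0, 0.0, 1.0]] [[0.509, 0.861, 0.01], [0.698, -0.406, -0.589], [-0.503, 0.307, -0.808]] [-293.6, -258.6, 1291.9]
top [[416.5, 0.0, 276.7], [0.0, 416.5, 208.8], [0.0, 0.0, 1.0]] [[0.011, -1.0, 0.012], [-0.99, -0.013, -0.139], [0.139, -0.011, -0.99]] [13.3, 496.9, 897.7]
{'clock': 0.1, 'qpos': array([ 1.10722339,  0.62923193,  0.03845225,  1.51827717, -0.0270353 ,
        0.99630872, -0.02000605]), 'qd': array([-1.46633640e-04, -9.79847997e-04,  1.17750225e-03, -2.66443109e-03,
       -5.53503026e-04, -2.05259872e-05, -2.75614878e-03]), 'tau': array([ 2.93591176e-03, -5.64535654e+01,  1.23052832e+00, -1.93971652e+01,
        1.13113591e-02,  5.50671044e-03, -1.43271166e-05]), 'eef_pos': array([ 251.60210808, -598.71560916,  230.4923124 ]), 'tool_rot': array([-3.13988513e+00, -8.83933350e-06,  3.97741397e-01]), 'force': array([-0.01716076, -0.17209566,  0.04517886]), 'torque': array([-0.04278384, -0.02818147, -0.01640539]), 'gripper_force': 0.0, 'width': 85.45802373056537}
18.700000000000003
```

View pics/top0.png

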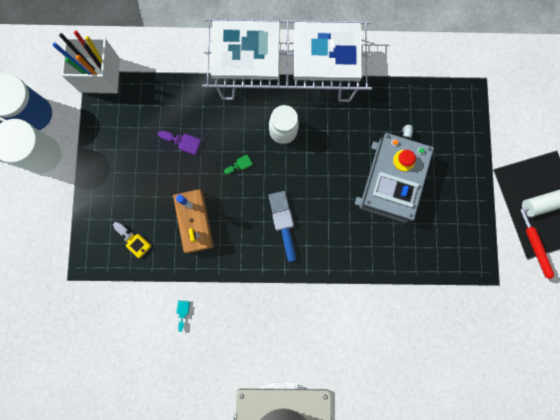

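View pics/scene0.png

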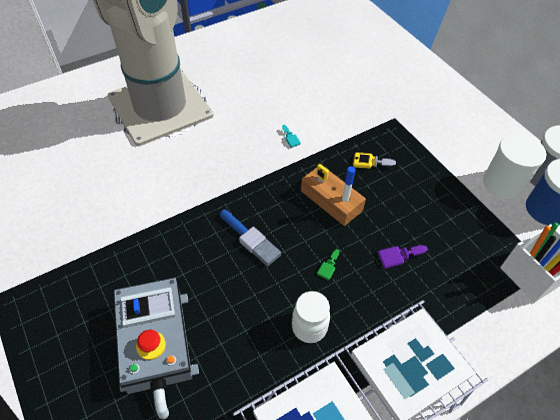

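The top view shows the block at about (193,222) with the upright yellow key at (193,236) and the marker at (182,200). The station is at (400,175), with its blue tab at (405,190), red button at (405,158) and lamps at the far end. The brush is at (285,230) and the jar at (284,124). The scene view agrees: key (322,173), tab (137,306), button (148,342).

```bash
cat > h.py <<'E'
import cv2,numpy as np
from cell import ctrl
def mask(im,lo,hi,roi=None):
    m=cv2.inRange(cv2.cvtColor(im,cv2.COLOR_RGB2HSV),np.array(lo),np.array(hi))
    if roi:
        k=np.zeros_like(m);x0,y0,x1,y1=roi;k[y0:y1,x0:x1]=255;m&=k
    return m
def biggest(m):
    c,_=cv2.findContours(m,cv2.RETR_EXTERNAL,cv2.CHAIN_APPROX_NONE)
    return max(c,key=cv2.contourArea)
def cen(c):
    M=cv2.moments(c); return np.array([M["m10"],M["m01"]])/M["m00"]
def ray(cal,p):
    d=cal["R"].T@np.linalg.inv(cal["mtx"])@np.array([p[0],p[1],1.]); return -cal["R"].T@cal["t"],d/np.linalg.norm(d)
def onz(cal,p,z):
    o,d=ray(cal,p); return o+d*(z-o[2])/d[2]
def tri(rs):
    A=sum(np.eye(3)-np.outer(d,d) for o,d in rs);b=sum((np.eye(3)-np.outer(d,d))@o for o,d in rs)
    X=np.linalg.solve(A,b);return X,max(np.linalg.norm(np.cross(X-o,d)) for o,d in rs)
YEL=((22,120,100),(34,255,255));BLU=((105,150,60),(125,255,255));RED=((0,180,100),(6,255,255))
E
python3 - <<'E'
from h import *
im={n:cv2.imread(f"pics/{n}0.png")[:,:,::-1].copy() for n in("top","scene")}
cal={n:ctrl.calibration(n) for n in im}
R={"key":(YEL,(180,220,205,250),(310,160,335,185)),"tab":(BLU,(390,178,420,205),(125,295,150,320)),
"button":(RED,(390,140,425,172),(130,325,165,360)),"marker":(BLU,(170,190,195,207),(340,165,360,190)),"handle":(BLU,(275,220,300,268),(215,205,252,235))}
P={}
for k,(col,a,b) in R.items():
    pa=biggest(mask(im["top"],*col,a));pb=biggest(mask(im["scene"],*col,b))
    X,e=tri([ray(cal["top"],cen(pa)),ray(cal["scene"],cen(pb))]);P[k]=X
    print(k,cen(pa).round(1),cv2.contourArea(pa),cen(pb).round(1),X.round(1),round(e,1))
t=im["top"]
m=mask(t,(5,80,60),(20,255,255),(165,180,220,260)); r=cv2.minAreaRect(biggest(m));print("caddy px",r,[onz(cal["top"],q,44).round(0) for q in cv2.boxPoints(r)])
d=(P["marker"]-P["key"]);print("dist",np.hypot(*d[:2]),"yaw",np.arctan2(d[1],d[0]))
E
```

```text
key [191.7 234.7] 53.5 [323.2 171.3] [433.5 199.5  69.9] 0.6
tab [404.2 190.7] 62.5 [136.1 305.8] [ 532.3 -254.    82.4] 1.0
button [406.8 157.7] 175.0 [148.2 340.2] [ 603.4 -259.7   88.7] 0.8
marker [181.1 199.3] 46.0 [349.8 174.9] [501.  213.5 120. ] 1.3
handle [288.2 244.9] 256.0 [232.9 221.5] [416.7  -9.2  14.6] 1.5
caddy px ((192.32749938964844, 220.72940063476562), (61.25170135498047, 30.828527450561523), 78.92979431152344) [array([526., 254.,  44.]), array([541., 187.,  44.]), array([407., 157.,  44.]), array([394., 222.,  44.])]
dist 68.91077023779911 yaw 0.20368094205999804
```

Emit:
{"name": "carry_out", "arguments": {"deltas": [0,0,-8,0.043,-0.0225,-0.009,-1,0,0,0,0.043,-0.0225,-0.009,-1,0,0,0,0.043,-0.0225,-0.009,-1,0,0,0,0.043,-0.0225,-0.009,-1,0,0,0,0.043,-0.0225,-0.009,-1,0,0,0,0.043,-0.0225,-0.009,-1,0,0,0,0.043,-0.0225,-0.009,-1,0,0,0,0.043,-0.0225,-0.009,-1]}}

```text
clock: 1.1
eef_pos: [461.2, -271.0, 303.4]
tool_rot: [-3.141, 0.0, 0.537]
force: [1.0, -0.2, -0.1]
width: 85.4
gripper_force: 0.0
```

Emit:
{"name": "carry_out", "arguments": {"deltas": [0,0,-10.5,0,0,0,-1,0,0,-10.5,0,0,0,-1,0,0,-10.5,0,0,0,-1,0,0,-10.5,0,0,0,-1,0,0,-10.5,0,0,0,-1,0,0,-10.5,0,0,0,-1,0,0,-10.5,0,0,0,-1,0,0,-10.5,0,0,0,-1,0,0,-10.5,0,0,0,-1,0,0,-10.5,0,0,0,-1,0,0,-10.5,0,0,0,-1,0,0,-10.5,0,0,0,-1]}}

```text
clock: 2.6
eef_pos: [460.3, -272.4, 303.0]
tool_rot: [-3.142, -0.001, 2.742]
force: [0.6, 0.8, 0.3]
width: 85.1
gripper_force: 0.0
```

```bash
python3 - <<'E'
from h import *
s=ctrl.read_state();print(s["eef_pos"],s["tool_rot"],s["qpos"].round(2))
c=ctrl.calibration("wrist");im=ctrl.get_image("wrist");cv2.imwrite("pics/w1.png",im[:,:,::-1])
np.savez("w1",**c);print((-c["R"].T@c["t"]).round(0),c["R"].round(2).tolist(),c["mtx"][0,0])
E
```

```text
[ 460.33298064 -272.44588076  302.9563689 ] [-3.14158765e+00 -8.45444838e-04  2.74245982e+00] [ 0.88  0.43 -0.58  1.73  0.26  1.06  1.38]
[ 400. -248.  445.] [[0.39, 0.92, 0.0], [0.89, -0.38, 0.26], [0.24, -0.1, -0.97]] 344.57685273928115
```

View pics/w1.png

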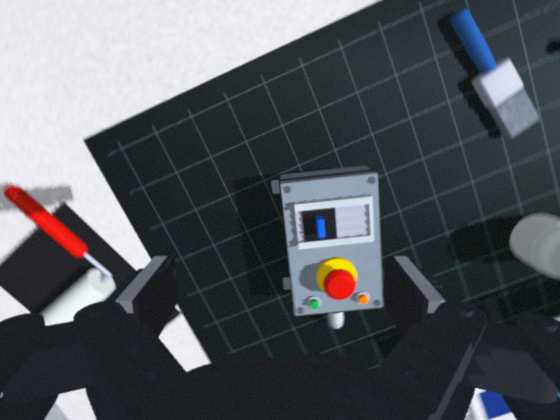

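The wrist view shows the station face: plate outline about (293–375, 197–245), black cover near (319,224) with the blue tab at (321,228), and the red button at (340,284). The lamps are at (314,303) and (363,298).

```bash
python3 - <<'E'
from h import *
w=cv2.imread("pics/w1.png")[:,:,::-1].copy();c=dict(np.load("w1.npz"))
def yaw(a,b):d=b-a;return round(np.arctan2(d[1],d[0]),3)
hsv=cv2.cvtColor(w,cv2.COLOR_RGB2HSV)
for p in [(285,222),(296,215),(299,224),(310,215),(350,220),(372,222),(365,190),(345,203)]: print(p,w[p[1],p[0]],end=" ")
print()
# white plate
m=mask(w,(0,0,185),(180,40,255),(285,190,385,255));h=cv2.convexHull(biggest(m));r=cv2.minAreaRect(h)
B=[onz(c,q,68) for q in cv2.boxPoints(r)];print("plate",r,np.round(B,1).tolist());print([yaw(B[i],B[(i+1)%4]) for i in range(4)],[np.linalg.norm(B[i]-B[(i+1)%4]).round(1) for i in range(4)])
print("plate centre",np.mean(B,0).round(1))
g=cv2.inRange(w,np.array([90]*3),np.array([255]*3));k=np.zeros_like(g);k[165:325,280:388]=255
h=cv2.convexHull(biggest(g&k));r=cv2.minAreaRect(h);B=[onz(c,q,62) for q in cv2.boxPoints(r)];print("box",r,[yaw(B[i],B[(i+1)%4]) for i in range(4)],[np.linalg.norm(B[i]-B[(i+1)%4]).round(1) for i in range(4)],np.mean(B,0).round(1))
G=onz(c,cen(biggest(mask(w,(40,80,60),(85,255,255),(300,290,325,312)))),66);O=onz(c,cen(biggest(mask(w,(7,120,100),(20,255,255),(350,288,372,308)))),66)
print("lamps",G.round(1),O.round(1),"station yaw",yaw(G,O)-np.pi/2)
tb=cen(biggest(mask(w,*BLU,(310,210,332,242))));rb=cen(biggest(mask(w,*RED,(315,260,365,305))))
ct,cs=ctrl.calibration("top"),ctrl.calibration("scene")
print("tab",tri([ray(c,tb),ray(ct,(404.2,190.7)),ray(cs,(136.1,305.8))]),"btn",tri([ray(c,rb),ray(ct,(406.8,157.7)),ray(cs,(148.2,340.2))]),onz(c,tb,84),onz(c,rb,91))
cv2.imwrite("pics/w1c.png",cv2.resize(w[165:325,270:395],None,fx=4,fy=3.7,interpolation=cv2.INTER_CUBIC)[:,:,::-1])
E
```

```text
(285, 222) [128 140 157] (296, 215) [185 189 218] (299, 224) [154 157 176] (310, 215) [37 38 45] (350, 220) [192 198 222] (372, 222) [210 223 232] (365, 190) [149 163 180] (345, 203) [211 224 233] 
plate ((335.0928039550781, 222.7843780517578), (45.86241149902344, 79.23793029785156), 83.74596405029297) [[497.6, -272.2, 68.0], [522.8, -186.7, 68.0], [576.8, -199.2, 68.0], [551.1, -287.8, 68.0]]
[np.float64(1.284), np.float64(-0.226), np.float64(-1.854), np.float64(2.857)] [np.float64(89.1), np.float64(55.4), np.float64(92.3), np.float64(55.7)]
plate centre [ 537.1 -236.5   68. ]
box ((336.1660461425781, 250.58502197265625), (147.44895935058594, 97.62024688720703), 83.84483337402344) [np.float64(1.28), np.float64(-0.223), np.float64(-1.848), np.float64(2.847)] [np.float64(109.6), np.float64(189.6), np.float64(123.2), np.float64(190.8)] [ 577.2 -248.7   62. ]
lamps [ 625.6 -297.1   66. ] [ 642.8 -239.3   66. ] station yaw -0.28879632679489653
tab (array([ 531.27780251, -253.9830423 ,   80.35424096]), np.float64(1.7289554190228222)) btn (array([ 602.55231251, -259.40507884,   86.61021352]), np.float64(1.6896424214267816)) [ 528.5770022  -253.38864051   84.        ] [ 598.56963088 -258.20901844   91.        ]
```

View pics/w1c.png

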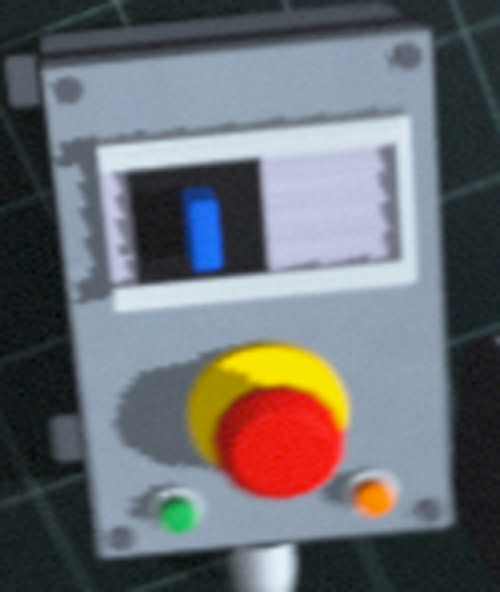

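Emit:
{"name": "carry_out", "arguments": {"deltas": [0,0,-6.6,0,0,0,1,0,0,0,-0.0315,0.003,0,1,0,0,0,-0.0315,0.003,0,1,0,0,0,0,0,0.045,1,0,0,0,0,0,0.045,1,0,0,0,0,0,0.045,1,0,0,0,0,0,0.045,1,0,0,0,0,0,0.02,1,0,0,0,0,0,0.01,1,0,0,0,0,0,0,1,0,0,0,0,0,0,1]}}

```text
clock: 4.03
eef_pos: [523.6, -285.0, 94.4]
tool_rot: [-3.141, 0.002, 2.851]
force: [-0.7, -0.8, 0.2]
width: 0.1
gripper_force: 0.0
```

Emit:
{"name": "carry_out", "arguments": {"deltas": [0,0,0,0,0,0.008,1,0,0,0,0,0,0.007,1,0,0,0,0,0.005,0,1,0,0,0,0,0.005,0,1,0,0,0,0,0.005,0,1,0,0,0,0,0.005,0,1,0,0,0,0,0.004,0,1,0,0,0,0,0.004,0,1,0,0,0,0,0.004,0,1,0,0,0,0,0.004,0,1,0,0,0,0,0.004,0,1,0,0,0,0,0,0,1]}}

```text
clock: 5.52
eef_pos: [534.4, -245.6, 78.3]
tool_rot: [3.141, -0.0, 2.852]
force: [-0.3, -0.6, -0.1]
width: -0.1
gripper_force: 0.0
```

Emit:
{"name": "carry_out", "arguments": {"deltas": [0,0,0,0,0.004,0,1,0,0,0,0,0.003,0,1,0,0,0,0,0.002,0,1,0,0,0,0,0,0,1]}}

```text
clock: 6.02
eef_pos: [536.8, -237.4, 78.3]
tool_rot: [3.141, -0.0, 2.852]
force: [-0.0, -0.6, 0.3]
width: 0.3
gripper_force: 0.2
```

Emit:
{"name": "carry_out", "arguments": {"deltas": [0,0,0,0,0.003,0,1,0,0,0,0,0.002,0,1,0,0,0,0,0,0,1]}}

```text
clock: 6.4
eef_pos: [537.3, -235.5, 78.3]
tool_rot: [-3.138, -0.0, 2.85]
force: [0.2, -5.2, 0.6]
width: -0.1
gripper_force: 2.8
```

Emit:
{"name": "carry_out", "arguments": {"deltas": [0,0,0,0,0.003,0,1,0,0,0,0,0,0,1,0,0,0,0,0,0,1]}}

```text
clock: 6.78
eef_pos: [537.3, -235.3, 78.3]
tool_rot: [-3.135, -0.001, 2.848]
force: [-2.8, -11.3, 0.5]
width: -0.4
gripper_force: 4.9
```

```bash
python3 - <<'E'
from h import *
import time
s=ctrl.read_state();print(s["eef_pos"],s["force"],s["torque"])
c=ctrl.calibration("wrist");im=ctrl.get_image("wrist");cv2.imwrite("pics/w2.png",im[:,:,::-1])
E
```

```text
[ 537.34307465 -235.28305895   78.28269347] [ -2.83593137 -11.28524302   0.50293939] [-2.21459451  0.42925685 -0.04322315]
```

View pics/w2.png

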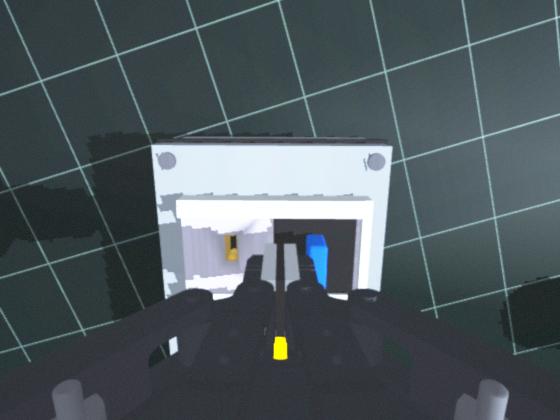

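The cover is at its stop: the tab is at (317,262), and the brass-lined slot is exposed at (231,247). I'll back off, rise and measure the slot.

Emit:
{"name": "carry_out", "arguments": {"deltas": [0,0,0,0,-0.006,0,1,0,0,0,0,-0.006,0,1,0,0,0,0,0,-0.02,1,0,0,0,0,0,-0.03,1,0,0,0,0,0,-0.03,1,0,0,0,0,-0.02,-0.03,1,0,0,0,0,-0.02,-0.03,1,0,0,0,0,0,0,1,0,0,0,0,0,0,1]}}

```text
clock: 7.95
eef_pos: [524.0, -278.7, 217.6]
tool_rot: [3.14, -0.001, 2.853]
force: [-0.1, 1.0, -1.3]
width: -0.3
gripper_force: 0.0
```

```bash
python3 - <<'E'
from h import *
s=ctrl.read_state();print(s["eef_pos"],s["tool_rot"])
c=ctrl.calibration("wrist");im=ctrl.get_image("wrist");cv2.imwrite("pics/w3.png",im[:,:,::-1]);np.savez("w3",**c)
print((-c["R"].T@c["t"]).round(0))
cv2.imwrite("pics/w3c.png",cv2.resize(im[60:330,130:430],None,fx=2.2,fy=2.2,interpolation=cv2.INTER_CUBIC)[:,:,::-1])
E
```

```text
[ 523.96683842 -278.65499053  217.61975264] [ 3.14033411e+00 -1.15124404e-03  2.85274417e+00]
[ 461. -261.  360.]
```

View pics/w3c.png

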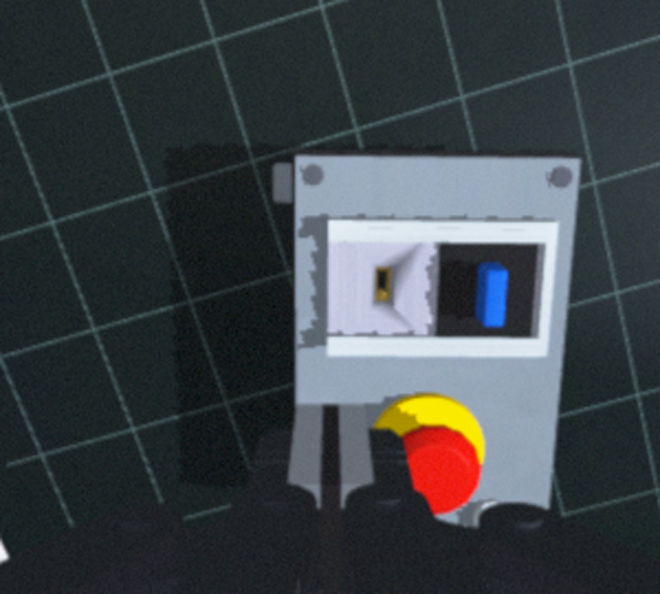

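The slot shows as the brass and dark patch at about (304,189) in the full image, the tab is at (354,194), and the cover is fully aside.

```bash
python3 - <<'E'
from h import *
w=cv2.imread("pics/w3.png")[:,:,::-1].copy();c=dict(np.load("w3.npz"))
w2=cv2.imread("pics/w2.png")[:,:,::-1].copy()
m=mask(w,(8,60,0),(32,255,255),(293,172,318,210));cc=cv2.convexHull(biggest(m));r=cv2.minAreaRect(cc);print(r,cv2.contourArea(cc))
print("slot z62",onz(c,r[0],62).round(1),"z58",onz(c,r[0],58).round(1),"z68",onz(c,r[0],68).round(1))
B=[onz(c,q,62) for q in cv2.boxPoints(r)];print([np.linalg.norm(B[i]-B[(i+1)%4]).round(1) for i in range(4)])
t=cen(biggest(mask(w,*BLU,(335,170,370,215))));ct=cv2.boundingRect(biggest(mask(w,*BLU,(335,170,370,215))));print("tab",t,ct,onz(c,t,85).round(1))
# plate white outline
h=cv2.convexHull(biggest(mask(w,(0,0,185),(180,45,255),(265,150,390,230))));r=cv2.minAreaRect(h);B=np.array([onz(c,q,68) for q in cv2.boxPoints(r)]);print("plate",r,B.round(1).tolist())
print("keyway from btn",np.array([602,-259.3])-np.array([72.8,-.5]))
rb=cen(biggest(mask(w,*RED,(300,240,360,300))));print("btn px(occl.)",rb)
E
```

```text
((303.5, 189.0), (14.0, 5.0), 90.0) 68.5
slot z62 [ 529.2 -258.6   62. ] z58 [ 530.1 -258.5   58. ] z68 [ 527.8 -258.6   68. ]
[np.float64(4.4), np.float64(12.6), np.float64(4.4), np.float64(12.6)]
tab [352.99954212 193.50549451] (346, 179, 15, 30) [ 539.1 -220.9   85. ]
plate ((332.9775695800781, 188.7640380859375), (75.80564880371094, 113.18128204345703), 88.9583740234375) [[490.3, -272.5, 68.0], [515.9, -180.7, 68.0], [582.0, -193.5, 68.0], [555.1, -290.7, 68.0]]
keyway from btn [ 529.2 -258.8]
btn px(occl.) [330.42892947 271.79502327]
```

Emit:
{"name": "carry_out", "arguments": {"deltas": [0,0,0,0.0202,0.0393,0,-1,0,0,0,0.0202,0.0393,0,-1,0,0,0,0.0202,0.0393,0,-1,0,0,0,0.0202,0.0393,0,-1,0,0,0,0.0202,0.0393,0,-1,0,0,0,0.0202,0.0393,0,-1,0,0,0,0.0202,0.0393,0,-1,0,0,0,0.0202,0.0393,0,-1,0,0,0,0.0202,0.0393,0,-1,0,0,0,0.0202,0.0393,0,-1,0,0,0,0.0202,0.0393,0,-1]}}

```text
clock: 9.38
eef_pos: [433.2, 199.8, 217.4]
tool_rot: [-3.141, -0.002, 2.854]
force: [0.4, 0.3, 0.1]
width: 85.6
gripper_force: 0.0
```

Emit:
{"name": "carry_out", "arguments": {"deltas": [0,0,-9.4,0,0,0,-0.3,0,0,-9.4,0,0,0,-0.3,0,0,-9.4,0,0,0,-0.3,0,0,0,0,0,0,-0.3,0,0,0,0,0,0,-0.3]}}

```text
clock: 10.0
eef_pos: [434.3, 198.0, 217.8]
tool_rot: [3.142, -0.001, -2.941]
force: [0.7, -0.7, -0.1]
width: 55.7
gripper_force: 0.0
```

```bash
python3 - <<'E'
from h import *
s=ctrl.read_state();print(s["eef_pos"],s["tool_rot"],s["qpos"].round(2),s["width"])
c=ctrl.calibration("wrist");im=ctrl.get_image("wrist");cv2.imwrite("pics/w4.png",im[:,:,::-1]);np.savez("w4",**c)
E
```

```text
[434.26398254 197.97479586 217.81392513] [ 3.14150849e+00 -1.27096557e-03 -2.94129762e+00] [ 0.02  0.48 -0.73  1.99  0.43  0.83  0.83] 55.72714548060182
```

View pics/w4.png

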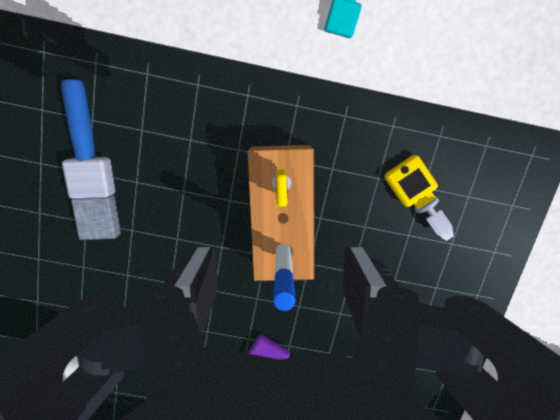

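The key head is at (282,188), aligned with the block (249–314, 147–280) and the image's vertical. The marker cap is at (284,290).

```bash
python3 - <<'E'
from h import *
w=cv2.imread("pics/w4.png")[:,:,::-1].copy();c=dict(np.load("w4.npz"))
k=biggest(mask(w,*YEL,(265,160,300,215)));r=cv2.minAreaRect(k);print(r,cen(k))
ct,cs=ctrl.calibration("top"),ctrl.calibration("scene")
print("head",tri([ray(c,cen(k)),ray(ct,(191.7,234.7)),ray(cs,(323.2,171.3))]),[onz(c,cen(k),z).round(1) for z in(67,72)])
x,y,ww,hh=cv2.boundingRect(k);print("bbox",x,y,ww,hh)
for n,p,z in(("top far",(x+ww/2,y+hh),82),("top near",(x+ww/2,y),82),("mid",(x+ww/2,y+hh/2),82)):print(n,onz(c,p,z).round(1))
h=biggest(mask(w,(5,80,60),(20,255,255),(240,140,325,290)));r=cv2.minAreaRect(cv2.convexHull(h));B=np.array([onz(c,q,44) for q in cv2.boxPoints(r)]);ctr=B.mean(0);print("caddy",r,B.round(1).tolist(),ctr.round(1))
e=[B[(i+1)%4]-B[i] for i in range(4)];print([(np.linalg.norm(v).round(1),np.arctan2(v[1],v[0]).round(3)) for v in e])
E
```

```text
((281.237548828125, 188.01380920410156), (36.213035583496094, 10.879678726196289), 86.98721313476562) [281.32151649 187.99162974]
head (array([432.41364812, 199.5050128 ,  68.54357055]), np.float64(1.6198543440531368)) [array([431.4, 198.7,  67. ]), array([430.3, 198.4,  72. ])]
bbox 276 170 12 37
top far [444.  201.7  82. ]
top near [413.5 195.5  82. ]
mid [428.5 198.6  82. ]
caddy ((282.3995056152344, 212.7843780517578), (135.2777099609375, 67.09224700927734), 88.21009063720703) [[404.4, 161.3, 44.0], [390.5, 220.5, 44.0], [520.9, 254.8, 44.0], [536.6, 189.0, 44.0]] [463.1 206.4  44. ]
[(np.float64(60.9), np.float64(1.801)), (np.float64(134.8), np.float64(0.257)), (np.float64(67.6), np.float64(-1.337)), (np.float64(135.0), np.float64(-2.935))]
```

Emit:
{"name": "carry_out", "arguments": {"deltas": [0,0,-0.2,0.0016,0.0013,0.02,-0.3,0,0,0,0,0,0.03,-0.3,0,0,0,0,0,0.03,-0.3,0,0,0,0,0,0.03,-0.3,0,0,0,0,0,0.03,-0.3,0,0,0,0,0,0.015,-0.3,0,0,0,0,0,0.009,-0.3,0,0,0,0,0,0,-0.3,0,0,0,0,0,0,0.5,0,0,0,0,0,0,1,0,0,0,0,0,0,1,0,0,0,0,0,0,1]}}

```text
clock: 11.55
eef_pos: [433.5, 198.9, 55.0]
tool_rot: [-3.142, 0.001, -2.936]
force: [-0.8, 0.3, 5.8]
width: 8.1
gripper_force: 59.1
```

Emit:
{"name": "carry_out", "arguments": {"deltas": [0,0,0,0,0,0,1,0,0,0,0,0,0,1]}}

```text
clock: 11.8
eef_pos: [433.5, 198.9, 55.0]
tool_rot: [-3.141, 0.001, -2.936]
force: [-0.3, 0.5, 4.9]
width: 8.0
gripper_force: 59.1
```

Emit:
{"name": "carry_out", "arguments": {"deltas": [0,0,0,0,0,-0.005,1,0,0,0,0,0,-0.01,1,0,0,0,0,0,-0.015,1,0,0,0,0,0,-0.02,1,0,0,0,0,0,-0.03,1,0,0,0,0,0,-0.03,1,0,0,0,0,0,-0.03,1,0,0,0,0,0,0,1]}}

```text
clock: 12.8
eef_pos: [434.2, 199.6, 196.9]
tool_rot: [3.14, 0.005, -2.936]
force: [-0.7, -0.2, -0.8]
width: 8.0
gripper_force: 58.4
```

Emit:
{"name": "carry_out", "arguments": {"deltas": [0,0,0,0,-0.039,0,1,0,0,0,0,-0.039,0,1,0,0,0,0,-0.039,0,1,0,0,0,0,-0.039,0,1,0,0,0,0,-0.039,0,1,0,0,0,0,-0.039,0,1,0,0,0,0,-0.039,0,1,0,0,0,0,-0.039,0,1,0,0,0,0,-0.039,0,1,0,0,0,0,-0.039,0,1,0,0,0,0,-0.039,0,1,0,0,0,0,-0.039,0,1]}}

```text
clock: 14.3
eef_pos: [528.1, -260.4, 193.7]
tool_rot: [3.141, -0.001, -2.936]
force: [1.5, -0.2, 0.2]
width: 7.8
gripper_force: 58.5
```

Emit:
{"name": "carry_out", "arguments": {"deltas": [0,0,9.4,0,0,0,1,0,0,9.4,0,0,0,1,0,0,9.3,0,0,0,1,0,0,0,0,0,0.03,1,0,0,0,0,0,0.03,1,0,0,0,0,0,0,1,0,0,0,0,0,0,1]}}

```text
clock: 15.18
eef_pos: [529.1, -259.2, 134.9]
tool_rot: [3.141, 0.001, 2.857]
force: [0.2, -0.3, -0.5]
width: 7.9
gripper_force: 58.4
```

```bash
python3 - <<'E'
from h import *
s=ctrl.read_state();print(s["eef_pos"],s["tool_rot"],s["qpos"].round(2),s["width"],s["force"])
c=ctrl.calibration("wrist");im=ctrl.get_image("wrist");np.savez("w5",**c);cv2.imwrite("pics/w5.png",im[:,:,::-1])
print(c["mtx"]@(c["R"]@np.array([529.2,-258.7,62])+c["t"]))
sc=ctrl.get_image("scene");cv2.imwrite("pics/s5.png",sc[:,:,::-1])
a=cv2.resize(im[120:320,180:380],(400,400),interpolation=cv2.INTER_CUBIC);b=cv2.resize(sc[230:330,90:190],(400,400),interpolation=cv2.INTER_CUBIC)
cv2.imwrite("pics/v5.png",np.hstack([a,b])[:,:,::-1])
E
```

```text
[ 529.05755184 -259.22396205  134.92850037] [3.14127627e+00 5.93876768e-04 2.85715267e+00] [ 0.74  0.71 -0.53  1.77  0.48  0.79  1.25] 7.891669336156842 [ 0.23278385 -0.28580671 -0.46157166]
[63197.46982971 48700.52331099   224.71873269]
```

View pics/v5.png

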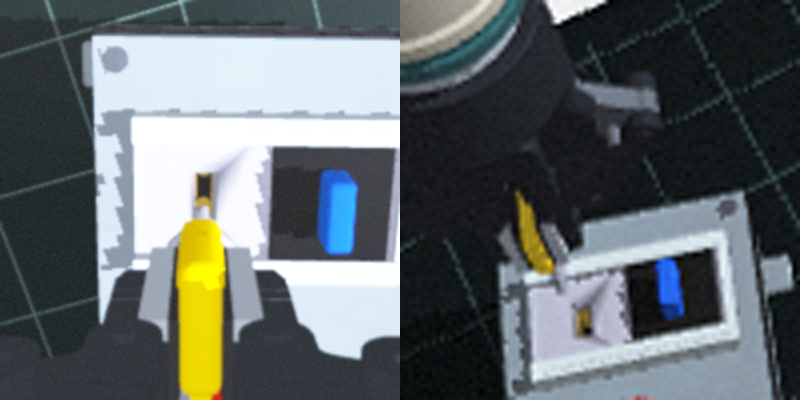

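The key is in the fingers above the slot: head at about crop (200,225–395), shiny tip just under the slot at crop (205,185–210), tab aside. I'll check the tilt by projecting where an upright key should appear.

```bash
python3 - <<'E'
from h import *
c=dict(np.load("w5.npz"));cs=ctrl.calibration("scene")
w=cv2.imread("pics/w5.png")[:,:,::-1].copy();sc=cv2.imread("pics/s5.png")[:,:,::-1].copy()
def pj(c,X):
    v=c["mtx"]@(c["R"]@X+c["t"]);return v[:2]/v[2]
ux=np.array([.9595,-.2811,0]);uy=np.array([.2811,.9595,0]);o=np.array([529.1,-259.2,123.9])
for n,a,z in(("tip-",-3,-30),("tip+",3,-30),("bl-",-6,-22),("sh-",-9,0),("head bot near",-14,8),("head top near",-14,38),("head top far",14,38),("head bot far",14,8)):
    X=o+a*ux+np.array([0,0,z]);p=pj(c,X);q=pj(cs,X);print(n,p.round(1),((p-[180,120])*2).round(0),q.round(1),((q-[90,230])*4).round(0))
k=biggest(mask(w,*YEL,(250,200,310,335)));print("wrist",cv2.boundingRect(k),cv2.minAreaRect(k));hy=k[:,0]
for y in(240,260,280,300,312):
    xs=hy[np.abs(hy[:,1]-y)<=1,0];print(y,xs.min(),xs.max(),end="; ")
k=biggest(mask(sc,*YEL,(110,270,135,310)));print("scene",cv2.boundingRect(k),cv2.minAreaRect(k))
E
```

```text
tip- [280.6 228.2] [201. 216.] [131.5 301.2] [166. 285.]
tip+ [280.6 238.3] [201. 237.] [131.8 304.3] [167. 297.]
bl- [280.6 227.8] [201. 216.] [130.3 297.6] [161. 270.]
sh- [280.8 236.8] [202. 234.] [127.3 290.1] [149. 240.]
head bot near [280.9 232.4] [202. 225.] [125.9 285.2] [144. 221.]
head top near [281.2 260.2] [202. 280.] [121.7 276.5] [127. 186.]
head top far [281.1 327.9] [202. 416.] [123.  291.7] [132. 247.]
head bot far [280.8 289.1] [202. 338.] [127.3 300.2] [149. 281.]
wrist (268, 230, 25, 104) ((280.0, 281.5), (103.0, 24.0), 90.0)
240 270 290; 260 268 292; 280 269 291; 300 269 291; 312 269 290; scene (119, 278, 10, 20) ((122.12069702148438, 288.0517578125), (20.98357391357422, 5.0137739181518555), 68.19859313964844)
```

Emit:
{"name": "carry_out", "arguments": {"deltas": [0,0,0,-0.0012,0,0.01,1,0,0,0,0,0,0.008,1,0,0,0,0,0,0.005,1,0,0,0,0,0,0.003,1,0,0,0,0,0,0.003,1,0,0,0,0,0,0.003,1,0,0,0,0,0,0.003,1,0,0,0,0,0,0,1]}}

```text
clock: 16.27
eef_pos: [529.7, -259.6, 99.1]
tool_rot: [3.142, -0.0, 2.857]
force: [-0.3, -0.6, 0.4]
width: 8.4
gripper_force: 58.4
```

Emit:
{"name": "carry_out", "arguments": {"deltas": [0,0,0,0,0.0004,0.002,1,0,0,0,0,0,0.002,1,0,0,0,0,0,0.002,1,0,0,0,0,0,0.002,1,0,0,0,0,0,0.002,1,0,0,0,0,0,0,1]}}

```text
clock: 17.02
eef_pos: [530.5, -259.2, 89.6]
tool_rot: [3.141, 0.001, 2.857]
force: [2.0, 0.5, 3.4]
width: 8.2
gripper_force: 59.0
```

Emit:
{"name": "carry_out", "arguments": {"deltas": [0,2,0,0,0,0.002,1,0,-4,0,0,0,0.002,1,0,4,0,0,0,0.002,1,0,-4,0,0,0,0.002,1,0,2,0,0,0,0.001,1,0,0,0,0,0,0,1]}}

```text
clock: 17.77
eef_pos: [530.0, -259.0, 80.1]
tool_rot: [3.141, -0.0, 2.857]
force: [1.1, 0.9, 2.4]
width: 7.8
gripper_force: 59.3
```

Emit:
{"name": "carry_out", "arguments": {"deltas": [0,2,0,0,0,0.001,1,0,-4,0,0,0,0.001,1,0,2,0,0,0,0.001,1,0,0,0,0,0,0,1]}}

```text
clock: 18.27
eef_pos: [529.9, -258.9, 78.9]
tool_rot: [-3.141, -0.0, 2.857]
force: [-3.1, 2.8, 16.0]
width: 8.0
gripper_force: 61.7
```

```bash
python3 - <<'E'
from h import *
s=ctrl.read_state();print(s["eef_pos"],s["tool_rot"],s["width"],s["force"],s["torque"])
c=ctrl.calibration("wrist");im=ctrl.get_image("wrist");np.savez("w6",**c)
sc=ctrl.get_image("scene")
a=cv2.resize(im[120:320,180:380],(400,400),interpolation=cv2.INTER_CUBIC);b=cv2.resize(sc[240:340,80:180],(400,400),interpolation=cv2.INTER_CUBIC)
cv2.imwrite("pics/v6.png",np.hstack([a,b])[:,:,::-1])
E
```

```text
[ 529.89090089 -258.85727156   78.88446547] [-3.14110705e+00 -4.82244389e-06  2.85693958e+00] 7.952441539384131 [-3.05188862  2.82782153 16.03828038] [0.46988148 0.7669569  0.03559745]
```

View pics/v6.png

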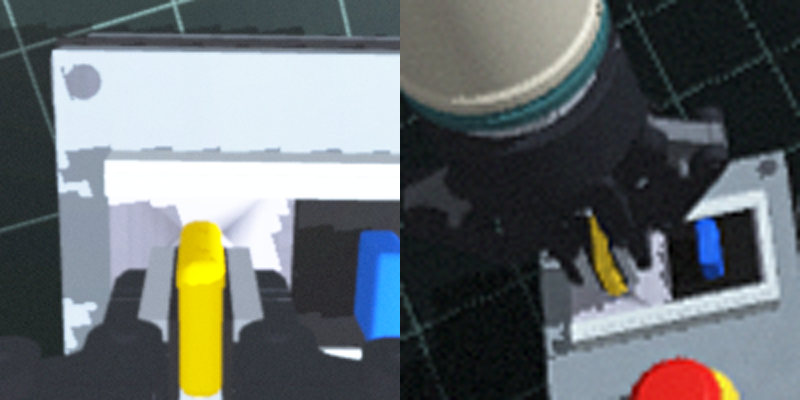

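The key is fully down as far as the picture shows: the head is at the plate and the tab is aside. The height of 78.9 mm matches the predicted 79. I'll push once more to confirm the seat.

Emit:
{"name": "carry_out", "arguments": {"deltas": [0,1.5,0,0,0,0.001,1,0,-3,0,0,0,0.0005,1,0,1.5,0,0,0,0,1,0,0,0,0,0,0,1]}}

```text
clock: 18.88
eef_pos: [529.9, -258.9, 78.8]
tool_rot: [-3.14, 0.001, 2.857]
force: [-6.3, 3.1, 26.5]
width: 8.2
gripper_force: 63.1
```

Emit:
{"name": "carry_out", "arguments": {"deltas": [0,0,0,0,0,-0.001,1,0,0,5,0,0,0,1,0,0,8,0,0,0,1,0,0,8,0,0,0,1,0,0,8,0,0,0,1,0,0,8,0,0,0,1,0,0,8,0,0,0,1,0,0,0,0,0,0,1]}}

```text
clock: 19.88
eef_pos: [530.0, -259.0, 78.9]
tool_rot: [-3.142, 0.001, 2.071]
force: [-2.6, 1.5, 18.2]
width: 8.1
gripper_force: 61.9
```

Emit:
{"name": "carry_out", "arguments": {"deltas": [0,0,8,0,0,0,1,0,0,8,0,0,0,1,0,0,8,0,0,0,1,0,0,8,0,0,0,1,0,0,6,0,0,0,1,0,0,5,0,0,0,1,0,0,0,0,0,0,1,0,0,0,0,0,0,1]}}

```text
clock: 20.88
eef_pos: [529.5, -259.1, 78.9]
tool_rot: [3.142, 0.0, 1.321]
force: [-2.7, 2.1, 19.0]
width: 8.3
gripper_force: 62.0
```

```bash
python3 - <<'E'
from h import *
s=ctrl.read_state();print(s["eef_pos"],s["tool_rot"],s["width"],s["force"],s["torque"],s["qpos"].round(2))
im=ctrl.get_image("wrist");sc=ctrl.get_image("scene")
a=cv2.resize(im[120:320,180:380],(400,400),interpolation=cv2.INTER_CUBIC);b=cv2.resize(sc[240:340,80:180],(400,400),interpolation=cv2.INTER_CUBIC)
cv2.imwrite("pics/v7.png",np.hstack([a,b])[:,:,::-1])
E
```

```text
[ 529.509674   -259.06396667   78.87025332] [3.14150372e+00 2.99708180e-04 1.32094197e+00] 8.253595058385335 [-2.73973645  2.13998595 19.02941794] [0.7094617  0.83011831 0.0303475 ] [ 0.45  0.74 -0.07  1.81  0.08  0.59  0.08]
```

View pics/v7.png

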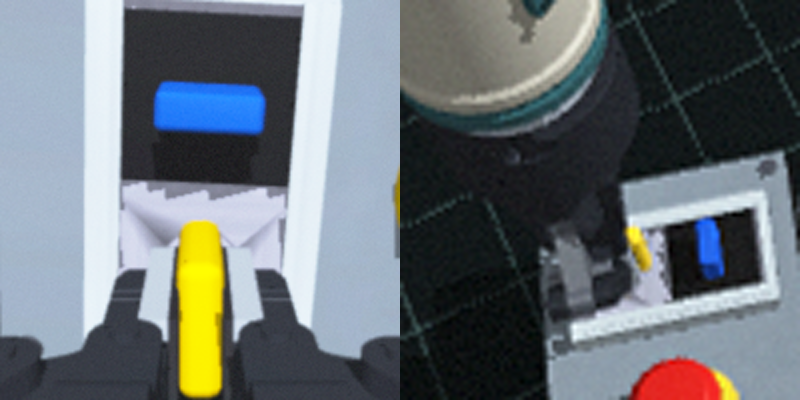

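The key head is aligned with the fingers after an 88° turn, the shoulder is down and the tab is still aside. I'll add a little turn and hold.

Emit:
{"name": "carry_out", "arguments": {"deltas": [0,0,3,0,0,0,1,0,0,0,0,0,0,1,0,0,0,0,0,0,1,0,0,0,0,0,0,1]}}

```text
clock: 21.48
eef_pos: [529.5, -259.0, 78.9]
tool_rot: [3.142, 0.0, 1.269]
force: [-3.9, 2.5, 18.7]
width: 7.8
gripper_force: 62.0
```

```bash
python3 - <<'E'
from h import *
s=ctrl.read_state();print(s["eef_pos"],s["tool_rot"],s["width"],s["gripper_force"],s["force"],s["torque"])
E
```

```text
[ 529.47983279 -259.03446277   78.86983577] [3.14154836e+00 1.33316997e-04 1.26866312e+00] 7.781439467315688 62.030516266822815 [-3.88500791  2.46850487 18.71860713] [0.71946975 0.85864079 0.13290726]
```

```bash
python3 -c "
from cell import ctrl
print(ctrl.finish_job())"
```

```text
the job is handed in; nothing more can be done
None
```

I handed the job in at about 21.5 s, without seeing a verdict: the cover is fully aside, the key sits on the lock plate, and it is gripped and held about 91° clockwise. The button, marker, jar and brush were not knowingly touched.

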